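Walk the lunch cooler back onto its dock and switch it on

ROBOT

A 6-joint arm with a two-finger parallel gripper is mounted at the origin on the work surface. World frame = base frame: x ahead of the robot, y to its left, z up, the work surface at z = 0. Lengths are in m, angles in rad, forces in N, time in s.
With the tool pointing down it reaches from about 0.25 to 0.775 m from the base axis. Payload 8.9 kg.
Tool frame: the origin (TCP) lies on the centre line of the jaws, within the pads' length; the fingertips stand 25 mm ahead of it and the grasp point (between the pads) lies 6 mm ahead of it; z points along the fingers, y is the line along which they close (so a half turn about z gives the same grasp; the last joint's range is limited). The gripper opens to 85 mm and grips with 20 to 120 N. Pads are 22 mm wide; open, the fingers measure 114 mm over their backs; the gripper's body (76 mm by 85 mm) begins 54 mm behind the grasp point. The pads swing forward as they close: fully open they stand 13 mm farther back than shut.
Start: joints at [1.024, 0.291, -0.153, 1.127, 0, 1.431], TCP at [0.208, 0.482, 0.256] pointing down, gripper open.
Joint ranges: [-2.52, 2.52], [-0.91, 1.74], [-1.3, 1.37], [-1.96, 2.02], [-1.52, 1.47], [-3.14, 3.14]. Speed limits (rad/s): [2.22, 2.22, 2.79, 3.14, 3.14, 3.14].

INTERFACE

Orientations are given as a unit quaternion [x, y, z, w].
In Python, from workcell import robot gives the robot as it stands.
- The arm moves only by the shell command python3 -m handwheel 'ROWS' [FORCE]. ROWS is a JSON object of lists of equal length, an entry for each row: "linear": the shift along the tool's x, y, z in cm, a list of three; "turn": the turn, a rotation vector about the tool's x, y, z in degrees, a list of three; "grip": the opening, from 0 (shut) to 1 (fully open). A call has 1 to 5 rows; each row shifts and turns the commanded pose from where the row before left it, along the tool's axes as they then stand; what a row does not reach is not made up. A row lasts 1/10 s, in which the tool goes at most 50 mm and 8.59 degrees, less where a joint would pass 70% of its speed; a pose out of reach is approached as far as the arm can. A call is refused whole if a number of a shift passes 5 or a number of a turn 8.59, either way. A call with a gripper value outside its range is refused whole. The fingers move at their own pace and stop on an object; FORCE is the grip in N (left out, the last holds). Time passes only in rows, so rows that do not move let the fingers close. It gives the time, the measured TCP pose, the force, the opening and the grip force at its end, in the units of the state.
- robot.sense(): the state, without advancing time (a new reading comes with each control period).
- robot.snapshot(name): name is "side" or "top" or "wrist"; returns a dict with "color" (480x640x3 uint8, red, green, blue), "range_z" (480x640 float32, m along the optical axis (not along the pixel's ray), 0 where there is no reading), "fx", "fy", "cx", "cy" (pixels), "eye" and "rotation" of the camera in the world. Camera axes: x right, y up, looking along -z (the intrinsics and any distortion apply to the point x, -y, -z); pixel columns grow to the right and rows downward; lengths in m; the calibration is good to about 2 mm. A picture is of the moment at which its call begins.
- robot.job_done(): hands the job in; it is judged then, once.
The state is a dict: "time": time; "joint_pos": joint angles; "dq": joint speeds; "tau": joint torques, N m; "ee_pos": TCP position; "tcp_rot": TCP orientation; "wrist_force": force on the tool from outside, world axes, zero at the start; "ft_torque": the same for the moment, N m; "width": finger opening in m; "gripper_force": force on a finger pad.
Only numpy, scipy, OpenCV 4.12 (cv2) and the standard library are available. Lean on these libraries where they do the work, as an engineer would, in place of code of your own. Each camera call takes 0.05 s, during which the arm holds its last target. There are 200 camera calls.

TASK

Creep the loaded lunch cooler forward onto its dock by pushing its two front corner posts in turn, beginning with the post nearer the robot and giving each at least two good pushes: it must end flush against the rubber buffer of the dock's rail and bedded there by a firm press of about 15 N on a post, never over 20. On the way don't let it swing more than about ten degrees off square or drift off to the side, and leave its lid, its latch and the other things on the bench alone. Once it is bedded, let go of it and press the rocker switch on the box behind the rail to turn the dock on.

Things in the scene. Friction and masses are not known exactly. Their poses are not given: they have to be found in the camera images.
- cooler: Teal lunch cooler box with a white lid, loaded, 1 to 1.7 kg, flat base, slides on the bench with friction (roughly 3 to 10 N at a corner). 160 mm deep (its x), 200 mm wide (its y), 96 mm high. Origin: under the middle of its base, at bench height. +x points forward, from its front (post and latch side) to its back, the way it must travel, which is roughly world +y; +y points to the side nearer the robot; z up.
- lid: The cooler's white lid (top 21 mm, from 74 to 96 mm above the bench, spanning x -72 to +80 mm and the full width) and the grey latch clip that hangs from it; both ride with the cooler and must not be pushed. The latch is 80 mm wide (y from -40 to +40 mm), stands out to x = -90 mm, i.e. 10 mm proud of the posts' faces, from 22 to 68 mm above the bench. Same origin and axes as the cooler.
- corner_near (a point): Point on the push face of the front corner post nearer the robot, 50 mm above the bench, at cooler x = -80 mm, y = +82 mm. The black rubber post is 36 mm wide (y), 71 mm high and stands 8 mm proud of the cooler's front wall; its face looks to cooler -x. Axes as the cooler's.
- corner_far (a point): The same point on the other front corner post, farther from the robot, at cooler x = -80 mm, y = -82 mm, 50 mm above the bench.
- back_near (a point): Point on the cooler's flat back wall at the end nearer the robot, cooler x = +80 mm, y = +95 mm, 30 mm above the bench.
- back_far (a point): Point on the cooler's flat back wall at the other end, cooler x = +80 mm, y = -95 mm, 30 mm above the bench.
- dock_stop (a point): Middle of the front face of the dock's fixed aluminium rail, 30 mm above the bench; the rail is 250 mm long (y), 22 mm thick, 60 mm high. Its +x points into the rail, the way the cooler must travel; y runs along the rail (+y towards the robot).
- dock: The rail and its rigid black rubber buffer strip (240 mm long, 23 to 47 mm above the bench), which stands out of the rail's front face by 4 to 16 mm, set differently each time and not measured: feel for it. Home, both back points of the cooler lie at that distance before the rail. Axes as dock_stop, origin 30 mm below it.
- rocker (a joint): The rocker of the switch, rad: 0 off, 0.4 fully on. It stays where it is left; its friction takes about 3 N at the raised end.
- rocker_press (a point): Top of the raised end of the rocker, 18 mm from its pivot, about 75 mm above the bench when off; press straight down here, about 7 mm, till it stops. The rocker is 50 mm long (point x) and 30 mm wide, on an 86 mm square white box 50 mm high, fixed to the bench behind the rail. Site x points from the pivot to the raised end (the point tilts with the rocker).
- bowl: Ceramic pinch bowl, 84 mm across, 40 mm high, origin under its middle; leave alone.
- ice_block: Clear plastic ice block 90 x 55 x 30 mm lying flat, origin under its middle; leave alone.
- mug: Ceramic mug 76 mm across, 90 mm high, origin under its middle; leave alone.
- post_near: The near post itself (same origin and axes as the cooler), see point corner_near.
- post_far: The far post itself (same origin and axes as the cooler), see point corner_far.
There are look-alikes about, which are no part of the job. What is shaped like the part that bears rocker but pink or purple is not meant.

How it is judged:
On the way, in this order (a step that is already met when the one before it is completed fails the run):
1. the post nearer the robot has been pushed (its corner moved 10 mm or more, under the fingers' push) (contact force between the fingers and post_near above 1 N and distance of corner_near from where it was at the start of the episode above 0.01 m), for 0.05 s.
2. then the far post has been pushed (10 mm or more) (contact force between the fingers and post_far above 1 N and distance of corner_far from where it was at the start of the episode above 0.01 m), for 0.05 s.
3. then the near post again (now 35 mm or more from its start) (contact force between the fingers and post_near above 1 N and distance of corner_near from where it was at the start of the episode above 0.035 m), for 0.05 s.
4. then the far post again (35 mm or more from its start) (contact force between the fingers and post_far above 1 N and distance of corner_far from where it was at the start of the episode above 0.035 m), for 0.05 s.
5. the cooler is square and bedded against the buffer by a firm push (over 7 N reaching the buffer), the switch still off (angle between the x axis of cooler and the x axis of dock_stop, either way round below 0.016 rad and x of cooler in the frame of dock_stop above -0.0975 m and y of cooler in the frame of dock_stop between -0.03 and 0.03 m and value of joint rocker below 0.1 rad and contact force between cooler and dock above 7 N), for 0.1 s.
At the end, for the whole second after the job is handed in: The cooler square to the rail within 0.016 rad (3 mm over its width), its back no more than 17.5 mm from the rail, centred on the rail within 30 mm, level and at rest, and the rocker at more than 0.3 rad (on) (angle between the x axis of cooler and the x axis of dock_stop, either way round below 0.016 rad and x of cooler in the frame of dock_stop above -0.0975 m and y of cooler in the frame of dock_stop between -0.03 and 0.03 m and value of joint rocker above 0.3 rad and linear speed of cooler below 0.01 m/s and angle between cooler's own z axis and vertical below 0.03 rad); the robot touches nothing.
It fails at once if the cooler swings more than 13 degrees (0.23 rad) off square to the rail (angle between the x axis of cooler and the x axis of dock_stop, either way round above 0.23 rad).
It fails at once if the cooler is driven into the dock, or pushed by the robot, with more than 25 N (contact force between cooler and dock above 25 N or contact force between any of the arm, the fingers and cooler above 25 N).
It fails at once if the robot pushes on the lid or the latch (over 2 N) (contact force between any of the arm, the fingers and lid above 2 N).
It fails at once if the cooler is tipped more than 6 degrees (angle between cooler's own z axis and vertical above 0.1 rad).
It fails at once if the bowl, ice block or mug is shifted more than 15 mm (distance of any of bowl, ice_block, mug from where it was at the start of the episode above 0.015 m).
It also fails if it takes over 72 s, if anything falls off the work surface, if the arm or the gripper's body presses on something with over 40 N, if the wrist force passes 120 N, or if a joint passes its speed limit or range.

## Working session

There is one attempt and no reset: what is moved stays moved. The work goes in short steps, Python scripts to look and compute and a shell command to move; the robot and the scene stay as the last step left them, time stands still between calls to the robot, and variables do not carry over. Pictures are saved under pics/ and viewed, at most 10 in all, crops included, and the job is handed in when it is done.

```bash
ls; mkdir -p pics; python3 - <<'E'
from workcell import robot
import cv2,numpy as np
s=robot.sense();print(s)
for n in("top","side"):
    d=robot.snapshot(n);np.savez(f"pics/{n}0.npz",**d);cv2.imwrite(f"pics/{n}0.png",d["color"][...,::-1]);print(n,d["fx"],d["cx"],d["cy"],d["eye"],d["rotation"],d.keys())
E
```

```text
pics
{'time': 0.0, 'joint_pos': array([ 1.02370234e+00,  2.91288142e-01, -1.54142809e-01,  1.12667118e+00,
        4.43859467e-05,  1.43146156e+00]), 'dq': array([ 1.01147354e-03,  2.65347645e-05, -1.42438473e-03, -1.07732299e-03,
        9.31587535e-04,  2.54363313e-03]), 'tau': array([ 2.20349061e-04, -5.37142825e+01,  3.31372976e+01,  1.57530309e-02,
       -1.88050440e-04,  2.68073649e-05]), 'ee_pos': array([0.20798034, 0.48160922, 0.25572204]), 'tcp_rot': array([ 2.02470074e-01,  9.79288232e-01, -6.07356830e-04, -2.40611054e-04]), 'wrist_force': array([ 0.53636602, -0.33387911, -0.02199755]), 'ft_torque': array([ 0.0631386 ,  0.00272045, -0.00486512]), 'gripper_force': 0.0, 'width': 0.08517252773702406}
top 539.3855198278567 318.0061794815312 237.41120144847582 [0.47101519 0.02951888 1.37315245] [ 0.0175966  -0.01173541 -0.70326478  0.71061332] dict_keys(['color', 'range_z', 'fx', 'fy', 'cx', 'cy', 'eye', 'rotation'])
side 519.4333321110554 312.1936403820716 232.07640828882418 [-0.14927289 -0.79933347  0.68685713] [ 0.46423644 -0.17749368 -0.30165829  0.81362325] dict_keys(['color', 'range_z', 'fx', 'fy', 'cx', 'cy', 'eye', 'rotation'])
```

View pics/top0.png

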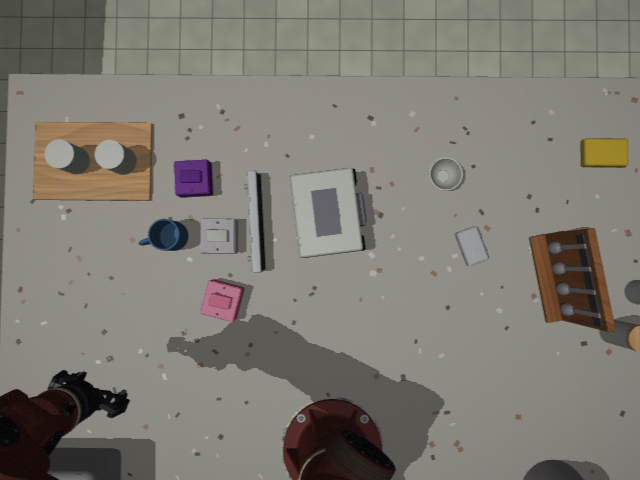

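View pics/side0.png

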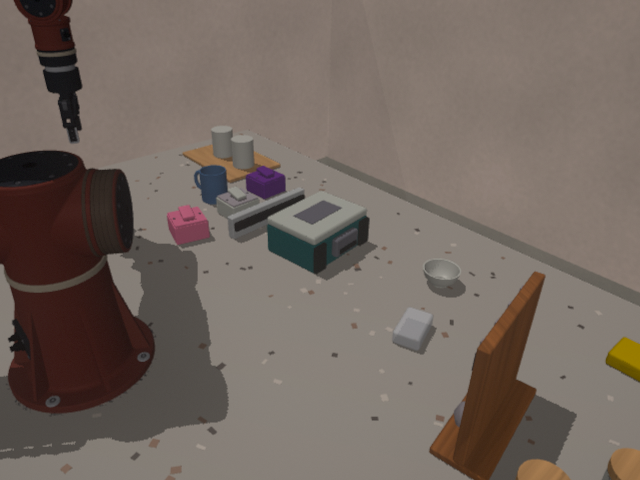

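Top view: the cooler is at (328,213), the rail at (255,222) and the robot base at the bottom. Switch candidates are the white box (218,236), the purple box (193,178) and the pink box (221,300). I choose the white one, since pink and purple are ruled out and it sits behind the rail. The mug is at (167,235), the bowl at (447,174) and the ice block at (472,246).

```bash
cat > h.py <<'E'
import numpy as np,cv2
from scipy.spatial.transform import Rotation as R
def cloud(d):
    v,u=np.mgrid[:480,:640];z=d["range_z"].astype(float)
    p=np.stack([(u-d["cx"])/d["fx"]*z,-(v-d["cy"])/d["fy"]*z,-z],-1)
    P=p@R.from_quat(d["rotation"]).as_matrix().T+d["eye"];P[z<=0]=np.nan
    return P
def rect(xy):
    (c,s,a)=cv2.minAreaRect((xy*1000).astype(np.float32));return np.round(c,1),np.round(s,1),round(a,2)
def region(P,box,zl,zh):
    x0,y0,x1,y1=box;m=np.zeros(P.shape[:2],bool);m[y0:y1,x0:x1]=1
    return m&(P[...,2]>zl)&(P[...,2]<zh)
E
python3 - <<'E'
from h import *
d=dict(np.load("pics/top0.npz"));P=cloud(d)
for n,box,zl,zh in[("lid",(280,155,375,270),.085,.105),("rail",(235,160,275,285),.05,.07),("box",(195,212,242,260),.04,.1),("rock",(195,212,242,260),.056,.1),("bowl",(425,150,470,200),.01,.1),("ice",(450,220,495,270),.015,.1),("mug",(135,212,192,255),.02,.1)]:
    m=region(P,box,zl,zh);q=P[m];v,u=np.nonzero(m)
    print(n,len(q),rect(q[:,:2]),"z",np.percentile(q[:,2],[5,50,95]).round(4),"px",u.mean().round(1),v.mean().round(1))
m=region(P,(195,212,242,260),.056,.1);q=P[m];
A=np.c_[q[:,:2]-q[:,:2].mean(0),np.ones(len(q))];print("rocker plane",np.linalg.lstsq(A,q[:,2],rcond=None)[0],q.mean(0))
c=d["color"][205:270,185:275,::-1];cv2.imwrite("pics/sw.png",cv2.resize(c,None,fx=7,fy=7,interpolation=2))
E
```

```text
lid 5268 (array([584.8,  21.2]), array([199.7, 151.8]), 7.72) z [0.0891 0.0938 0.0983] px 326.4 212.4
rail 956 (array([562.1, 215.2]), array([249.1,  70.9]), 5.08) z [0.0528 0.0583 0.063 ] px 254.4 221.6
box 1218 (array([527.2, 286.9]), array([84.4, 86.4]), 0.68) z [0.0456 0.0522 0.0695] px 218.1 236.0
rock 294 (array([527.8, 285.8]), array([75.9, 73.7]), 0.59) z [0.0564 0.0658 0.0725] px 217.0 235.4
bowl 617 (array([ 688.7, -275.6]), array([82. , 81.6]), 75.14) z [0.0112 0.0252 0.0401] px 447.0 172.9
ice 817 (array([ 510.2, -344.6]), array([89.8, 56.6]), 20.72) z [0.021  0.028  0.0326] px 472.0 245.8
mug 674 (array([530.7, 421.7]), array([102. ,  75.2]), 78.97) z [0.025  0.0666 0.0907] px 164.5 235.2
rocker plane [-0.02225304  0.13925494  0.06508606] [0.52756643 0.28615697 0.06508606]
```

View pics/sw.png

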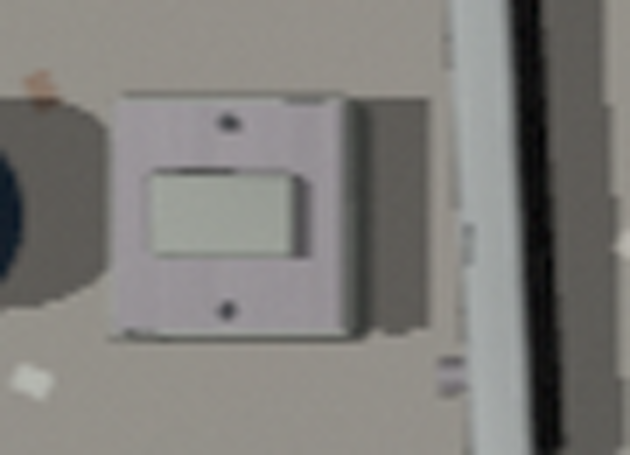

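Close crop: the white box is at about (218,236) in the full image, with a pale rocker lying along world y. Next I refine the rail line and the rocker tilt.

```bash
cat >> h.py <<'E'
def ray(d,u,v,z):
    p=np.stack([(u-d["cx"])/d["fx"],-(v-d["cy"])/d["fy"],-np.ones_like(u,dtype=float)],-1)@R.from_quat(d["rotation"]).as_matrix().T
    return d["eye"]+p*((z-d["eye"][2])/p[...,2])[...,None]
def blob(d,m,z):
    n,l,st,_=cv2.connectedComponentsWithStats(m.astype(np.uint8));k=1+st[1:,4].argmax()
    c=max(cv2.findContours((l==k).astype(np.uint8),0,1)[0],key=cv2.contourArea)[:,0].astype(float)
    return rect(ray(d,c[:,0],c[:,1],z)[:,:2])
def lid(d):
    P=cloud(d);m=region(P,(200,140,400,290),.085,.105)
    m=cv2.morphologyEx(m.astype(np.uint8),cv2.MORPH_OPEN,np.ones((5,5)))
    return blob(d,m,.096)
E
python3 - <<'E'
from h import *
d=dict(np.load("pics/top0.npz"));P=cloud(d)
g=cv2.cvtColor(d["color"],cv2.COLOR_RGB2GRAY)
m=np.zeros((480,640),bool);m[165:280,242:270]=g[165:280,242:270]>150
print("railtop",blob(d,m,.06)); print(g[220,244:275])
# front edge of rail: falling edge per row
v=np.arange(180,265);e=[]
for r in v:
    row=g[r,246:270].astype(float);i=np.diff(row)[3:].argmin()+3
    k=np.arange(max(i-2,0),i+3);w=np.clip(-np.diff(row)[k],0,None);e.append(246+(k*w).sum()/w.sum()+.5)
X=ray(d,np.array(e),v.astype(float),.06)
p=np.polyfit(X[:,0],X[:,1],1);r=X[:,1]-np.polyval(p,X[:,0]);k=abs(r)<.003;p=np.polyfit(X[k,0],X[k,1],1)
print("rail front y = %.4f*x+%.4f"%tuple(p),"ang deg",np.degrees(np.arctan(p[0])),"rms",r[k].std(),k.sum())
print("lid",lid(d))
m=region(P,(207,230,227,242),.05,.1);q=P[m];A=np.c_[q[:,:2]-q[:,:2].mean(0),np.ones(len(q))]
print("rocker",np.linalg.lstsq(A,q[:,2],rcond=None)[0],q.mean(0),len(q))
m=np.zeros((480,640),bool);h=d["color"].astype(int);m[225:248,200:236]=(h[225:248,200:236,1]-h[225:248,200:236,2]>-1)&(g[225:248,200:236]>130)
print("rocker blob",blob(d,m,.068))
E
```

```text
railtop (array([563.2, 200. ]), array([243.4,  18.4]), 3.92)
[ 91  90 121 145 145 146 161 171 165 164 163 162 164 144  87  24  16  14
  23  68  91  91  92  91  93  91  91  94 121 145 145]
rail front y = 0.0662*x+0.1504 ang deg 3.788319638379829 rms 0.00014345484875476355 85
lid (array([584.1,  21.2]), array([198.5, 150.9]), 7.7)
rocker [0.0187069  0.19542264 0.06680945] [0.5272536  0.28705502 0.06680945] 239
rocker blob (array([527.2, 289.4]), array([26.7, 46.4]), 0.59)
```

Decision: the true rocker is on the white box, with its raised end at world +y. In the rail frame (X = push direction, 93.8° in the world), the near corner is at x=-257, y=66, the far corner at x=-246, y=-98, and travel is about 76–88 mm. I shut the gripper, square the tool to the rail and go behind the near post.

```bash
cat > st.py <<'E'
from h import *
from workcell import robot
s=robot.sense();a=np.radians(3.79);X=np.array([-np.sin(a),np.cos(a)]);Y=np.array([-np.cos(a),-np.sin(a)])
r=(s["ee_pos"][:2]-[.5632,.1877])*1000;M=R.from_quat(s["tcp_rot"]).as_matrix()
f=s["wrist_force"];print("t %.2f railx %.1f raily %.1f z %.1f yaw-off %.2f tilt %.2f F along X %.2f Y %.2f Z %.2f w %.3f"%(s["time"],r@X,r@Y,s["ee_pos"][2]*1000,np.degrees(np.arctan2(M[1,0],M[0,0]))-93.79,np.degrees(np.arccos(-M[2,2])),f[:2]@X,f[:2]@Y,f[2],s["width"]))
E
python3 -m handwheel '{"linear":[[0,0,0],[0,0,0],[0,0,0],[0,0,0],[0,0,0]],"turn":[[0,0,8.5],[0,0,8.5],[0,0,8.5],[0,0,8.5],[0,0,8.5]],"grip":[0,0,0,0,0]}' 40 | tail -c 600
python3 -m handwheel '{"linear":[[0,0,0],[0,0,0],[0,0,0],[0,0,0]],"turn":[[0,0,8.5],[0,0,8.5],[0,0,3.3],[0,0,0]],"grip":[0,0,0,0]}' >/dev/null
python3 st.py
python3 -m handwheel '{"linear":[[-4,1.8,0],[-4,1.8,0],[-4,1.8,0],[-4,1.8,0],[-4,1.8,0]],"turn":[[0,0,0],[0,0,0],[0,0,0],[0,0,0],[0,0,0]],"grip":[0,0,0,0,0]}' >/dev/null
python3 st.py
python3 -m handwheel '{"linear":[[-4,1.8,0],[-4,1.8,0],[-4,1.8,0],[-4,1.8,0],[-4,1.8,0]],"turn":[[0,0,0],[0,0,0],[0,0,0],[0,0,0],[0,0,0]],"grip":[0,0,0,0,0]}' >/dev/null
python3 st.py
```

```text
time: 0.6
ee_pos: [0.2081, 0.4817, 0.256]
tcp_rot: [0.546, 0.838, -0.0, 0.0]
wrist_force: [-0.7, 0.6, -0.2]
width: 0.0124
gripper_force: 0.0
t 1.00 railx 316.9 raily 334.9 z 256.0 yaw-off 0.00 tilt 0.04 F along X 0.70 Y -0.59 Z 0.09 w -0.000
t 1.50 railx 115.6 raily 244.4 z 256.3 yaw-off 0.21 tilt 0.01 F along X -0.57 Y -1.22 Z 0.10 w 0.000
t 2.00 railx -84.6 raily 154.1 z 256.4 yaw-off 0.17 tilt 0.01 F along X -0.50 Y -1.11 Z 0.88 w 0.000
```

```bash
python3 -m handwheel '{"linear":[[-4,1.8,0],[-4,1.8,0],[-4,1.8,0],[-4,1.8,0],[-4.5,1.6,0]],"turn":[[0,0,0],[0,0,0],[0,0,0],[0,0,0],[0,0,0]],"grip":[0,0,0,0,0]}' >/dev/null
python3 -m handwheel '{"linear":[[0,0,4.5],[0,0,4.5],[0,0,4.5],[0,0,4],[0,0,1.6]],"turn":[[0,0,0],[0,0,0],[0,0,0],[0,0,0],[0,0,0]],"grip":[0,0,0,0,0]}' >/dev/null
python3 -m handwheel '{"linear":[[0,0,0],[0,0,0]],"turn":[[0,0,0],[0,0,0]],"grip":[0,0]}' >/dev/null
python3 st.py
python3 - <<'E'
from h import *
from workcell import robot
d=robot.snapshot("side");cv2.imwrite("pics/s1.png",cv2.resize(d["color"][170:320,220:420,::-1],None,fx=4,fy=4))
E
```

```text
t 3.20 railx -287.8 raily 66.1 z 65.7 yaw-off 0.11 tilt 0.00 F along X 0.43 Y -0.63 Z 0.03 w -0.000
```

View pics/s1.png

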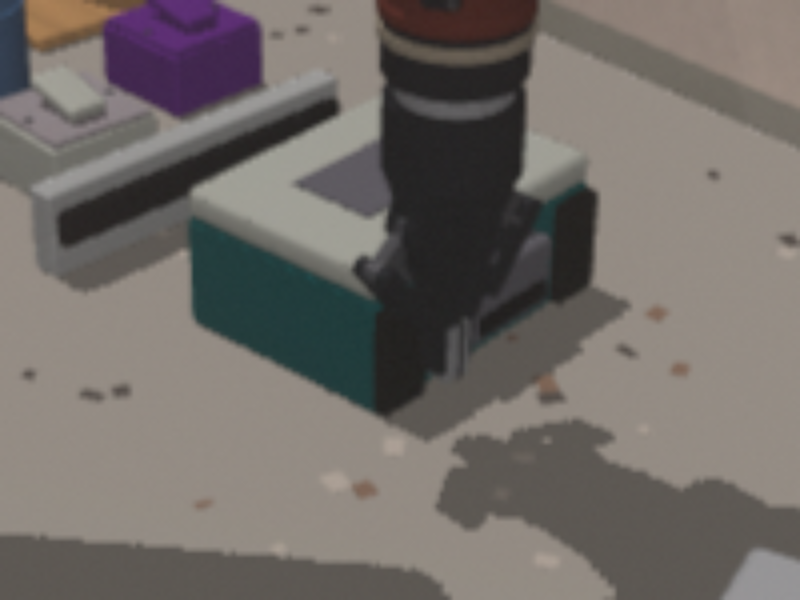

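The side crop shows the shut fingers (455,345) in front of the near post's face, clear of the latch (515,290). The gripper body is above the lid. I push the near post.

```bash
python3 -m handwheel '{"linear":[[0.5,0,0],[0.5,0,0],[0.4,0,0],[0.3,0,0],[0.3,0,0]],"turn":[[0,0,0],[0,0,0],[0,0,0],[0,0,0],[0,0,0]],"grip":[0,0,0,0,0]}' >/dev/null
python3 st.py
python3 -m handwheel '{"linear":[[0.3,0,0],[0.3,0,0]],"turn":[[0,0,0],[0,0,0]],"grip":[0,0]}' >/dev/null
python3 st.py
python3 -m handwheel '{"linear":[[0.3,0,0],[0.3,0,0],[0.3,0,0]],"turn":[[0,0,0],[0,0,0],[0,0,0]],"grip":[0,0,0]}' >/dev/null
python3 st.py
python3 -m handwheel '{"linear":[[0.3,0,0],[0.3,0,0],[0.3,0,0]],"turn":[[0,0,0],[0,0,0],[0,0,0]],"grip":[0,0,0]}' >/dev/null
python3 st.py; python3 - <<'E'
from h import *
from workcell import robot
d=robot.snapshot("top");print(lid(d))
E
```

```text
t 3.75 railx -267.7 raily 66.3 z 65.6 yaw-off 0.06 tilt 0.06 F along X -5.74 Y 3.09 Z 2.28 w -0.000
t 3.95 railx -262.7 raily 66.6 z 65.5 yaw-off 0.01 tilt 0.16 F along X -6.85 Y 3.69 Z 2.02 w -0.000
t 4.25 railx -253.7 raily 66.8 z 65.5 yaw-off 0.00 tilt 0.16 F along X -6.55 Y 3.20 Z 3.19 w 0.000
t 4.55 railx -244.6 raily 66.8 z 65.5 yaw-off -0.00 tilt 0.15 F along X -6.70 Y 4.32 Z 2.42 w 0.000
(array([590.7,  37.4]), array([197.9, 149.9]), 0.74)
```

```bash
python3 -m handwheel '{"linear":[[-2,0,0],[-2.5,0,0],[0,4.5,0],[0,4.5,0],[0,4.5,0]],"turn":[[0,0,0],[0,0,0],[0,0,0],[0,0,0],[0,0,0]],"grip":[0,0,0,0,0]}' >/dev/null
python3 -m handwheel '{"linear":[[0,2.7,0],[0,0,0],[1.5,0,0],[1,0,0],[0.5,0,0]],"turn":[[0,0,0],[0,0,0],[0,0,0],[0,0,0],[0,0,0]],"grip":[0,0,0,0,0]}' >/dev/null
python3 st.py
python3 -m handwheel '{"linear":[[0.4,0,0],[0.4,0,0],[0.4,0,0]],"turn":[[0,0,0],[0,0,0],[0,0,0]],"grip":[0,0,0]}' >/dev/null
python3 st.py
python3 -m handwheel '{"linear":[[0.3,0,0],[0.3,0,0],[0.3,0,0]],"turn":[[0,0,0],[0,0,0],[0,0,0]],"grip":[0,0,0]}' >/dev/null
python3 st.py
python3 -m handwheel '{"linear":[[0.3,0,0],[0.3,0,0],[0.3,0,0]],"turn":[[0,0,0],[0,0,0],[0,0,0]],"grip":[0,0,0]}' >/dev/null
python3 st.py; python3 - <<'E'
from h import *
from workcell import robot
d=robot.snapshot("top");print(lid(d))
E
```

```text
t 5.60 railx -256.8 raily -94.6 z 65.4 yaw-off 0.10 tilt 0.07 F along X 0.64 Y -0.15 Z 0.02 w 0.000
t 5.90 railx -247.2 raily -96.0 z 65.7 yaw-off 0.01 tilt 0.11 F along X -4.81 Y -2.34 Z -0.82 w 0.000
t 6.20 railx -238.4 raily -96.3 z 65.7 yaw-off 0.00 tilt 0.11 F along X -4.54 Y -2.37 Z -0.90 w 0.000
t 6.50 railx -229.4 raily -96.3 z 65.6 yaw-off 0.00 tilt 0.11 F along X -5.05 Y -2.98 Z 0.10 w 0.000
(array([581.9,  80.1]), array([204.6, 102.5]), 0.77)
```

```bash
python3 -m handwheel '{"linear":[[0.3,0,0],[0.3,0,0],[-2,0,0],[-4,0,0],[0,-4,0]],"turn":[[0,0,0],[0,0,0],[0,0,0],[0,0,0],[0,0,0]],"grip":[0,0,0,0,0]}' >/dev/null
python3 -m handwheel '{"linear":[[0,-4,0],[0,-4,0],[0,-4,0],[0,0,0]],"turn":[[0,0,0],[0,0,0],[0,0,0],[0,0,0]],"grip":[0,0,0,0]}' >/dev/null
python3 st.py
cat > pose.py <<'E'
from h import *
from workcell import robot
d=robot.snapshot("top");c,s,a=lid(d)
if s[0]<s[1]:a-=90
b=np.radians(a);u=np.array([-np.sin(b),np.cos(b)]);v=np.array([-np.cos(b),-np.sin(b)]);o=c-4*u
g=np.radians(3.79);X=np.array([-np.sin(g),np.cos(g)]);Y=np.array([-np.cos(g),-np.sin(g)])
f=lambda p:np.round([(p-[563.2,187.7])@X,(p-[563.2,187.7])@Y],1)
print("size",s,"off deg %.2f"%(a-3.79),"origin",f(o),"near",f(o-80*u+82*v),"far",f(o-80*u-82*v))
E
python3 pose.py
```

```text
t 7.45 railx -281.9 raily 71.2 z 64.3 yaw-off -0.05 tilt 0.46 F along X 0.10 Y -0.16 Z 0.68 w 0.000
size [198.6 150.9] off deg 4.66 origin [-138.5   -9.5] near [-224.9   65.8] far [-211.6  -97.7]
```

```bash
python3 -m handwheel '{"linear":[[2,0.5,0],[1.5,0,0],[0.5,0,0],[0.4,0,0],[0.3,0,0]],"turn":[[0,0,0],[0,0,0],[0,0,0],[0,0,0],[0,0,0]],"grip":[0,0,0,0,0]}' >/dev/null
python3 st.py
python3 -m handwheel '{"linear":[[0.3,0,0],[0.3,0,0],[0.3,0,0],[0.3,0,0],[0.3,0,0]],"turn":[[0,0,0],[0,0,0],[0,0,0],[0,0,0],[0,0,0]],"grip":[0,0,0,0,0]}' >/dev/null
python3 st.py
python3 -m handwheel '{"linear":[[0.3,0,0],[0.3,0,0],[0.3,0,0],[0.3,0,0]],"turn":[[0,0,0],[0,0,0],[0,0,0],[0,0,0]],"grip":[0,0,0,0]}' >/dev/null
python3 st.py
python3 -m handwheel '{"linear":[[-2,0,0],[-4,0,0],[0,4,0],[0,4,0],[0,4,0]],"turn":[[0,0,0],[0,0,0],[0,0,0],[0,0,0],[0,0,0]],"grip":[0,0,0,0,0]}' >/dev/null
python3 -m handwheel '{"linear":[[0,4,0],[0,0,0]],"turn":[[0,0,0],[0,0,0]],"grip":[0,0]}' >/dev/null
python3 st.py; python3 pose.py
```

```text
t 8.00 railx -235.7 raily 59.2 z 65.2 yaw-off 0.07 tilt 0.02 F along X -6.26 Y 0.55 Z -0.23 w 0.000
t 8.50 railx -221.7 raily 59.9 z 65.2 yaw-off -0.01 tilt 0.13 F along X -6.51 Y 2.62 Z 0.80 w 0.000
t 8.90 railx -209.7 raily 59.9 z 65.2 yaw-off -0.01 tilt 0.12 F along X -5.43 Y 2.77 Z 0.22 w 0.000
t 9.60 railx -269.0 raily -105.5 z 65.0 yaw-off 0.08 tilt 0.25 F along X -1.13 Y -0.26 Z -0.73 w -0.000
size [199.8 147.8] off deg -2.99 origin [-119.1  -18. ] near [-194.7   68. ] far [-203.2  -95.7]
```

```bash
python3 -m handwheel '{"linear":[[2,-0.9,0],[2,0,0],[0.6,0,0],[0.4,0,0],[0.3,0,0]],"turn":[[0,0,0],[0,0,0],[0,0,0],[0,0,0],[0,0,0]],"grip":[0,0,0,0,0]}' >/dev/null
python3 st.py
python3 -m handwheel '{"linear":[[0.3,0,0],[0.3,0,0],[0.3,0,0],[0.3,0,0]],"turn":[[0,0,0],[0,0,0],[0,0,0],[0,0,0]],"grip":[0,0,0,0]}' >/dev/null
python3 st.py
python3 -m handwheel '{"linear":[[0.3,0,0],[0.3,0,0],[0.3,0,0]],"turn":[[0,0,0],[0,0,0],[0,0,0]],"grip":[0,0,0]}' >/dev/null
python3 st.py
python3 -m handwheel '{"linear":[[-2,0,0],[-4,0,0],[0,-4,0],[0,-4,0],[0,-4,0]],"turn":[[0,0,0],[0,0,0],[0,0,0],[0,0,0],[0,0,0]],"grip":[0,0,0,0,0]}' >/dev/null
python3 -m handwheel '{"linear":[[0,-4,0],[0,0,0],[0,0,0]],"turn":[[0,0,0],[0,0,0],[0,0,0]],"grip":[0,0,0]}' >/dev/null
python3 st.py; python3 pose.py
```

```text
t 10.15 railx -215.5 raily -91.8 z 65.6 yaw-off 0.06 tilt 0.03 F along X -0.66 Y 1.06 Z 0.73 w -0.001
t 10.55 railx -204.5 raily -92.3 z 65.5 yaw-off -0.01 tilt 0.10 F along X -5.26 Y -2.59 Z -0.80 w 0.000
t 10.85 railx -195.5 raily -92.3 z 65.5 yaw-off -0.01 tilt 0.10 F along X -3.84 Y -1.83 Z -0.52 w 0.000
t 11.65 railx -255.6 raily 68.7 z 65.7 yaw-off -0.03 tilt 0.02 F along X -0.72 Y -0.17 Z 0.44 w -0.000
size [198.6 151. ] off deg 2.91 origin [-108.   -12.1] near [-192.1   65.8] far [-183.7  -98. ]
```

```bash
python3 -m handwheel '{"linear":[[2,0.3,0],[2,0,0],[0.6,0,0],[0.3,0,0],[0.3,0,0]],"turn":[[0,0,0],[0,0,0],[0,0,0],[0,0,0],[0,0,0]],"grip":[0,0,0,0,0]}' >/dev/null
python3 st.py
python3 -m handwheel '{"linear":[[0.3,0,0],[0.3,0,0],[0.3,0,0]],"turn":[[0,0,0],[0,0,0],[0,0,0]],"grip":[0,0,0]}' >/dev/null
python3 st.py
python3 -m handwheel '{"linear":[[0.2,0,0],[0.2,0,0]],"turn":[[0,0,0],[0,0,0]],"grip":[0,0]}' >/dev/null
python3 st.py
python3 -m handwheel '{"linear":[[-2,0,0],[-4,0,0],[0,4,0],[0,4,0],[0,4,0]],"turn":[[0,0,0],[0,0,0],[0,0,0],[0,0,0],[0,0,0]],"grip":[0,0,0,0,0]}' >/dev/null
python3 -m handwheel '{"linear":[[0,4,0],[0,0,0],[0,0,0]],"turn":[[0,0,0],[0,0,0],[0,0,0]],"grip":[0,0,0]}' >/dev/null
python3 st.py; python3 pose.py
```

```text
t 12.20 railx -203.1 raily 64.6 z 65.3 yaw-off 0.05 tilt 0.04 F along X -0.34 Y 0.09 Z -0.83 w 0.000
t 12.50 railx -195.0 raily 65.7 z 65.3 yaw-off -0.02 tilt 0.14 F along X -5.58 Y 3.91 Z 2.13 w 0.000
t 12.70 railx -191.0 raily 65.8 z 65.3 yaw-off -0.03 tilt 0.13 F along X -5.66 Y 2.74 Z 1.38 w 0.000
t 13.50 railx -249.8 raily -94.9 z 64.5 yaw-off 0.04 tilt 0.04 F along X -0.70 Y -0.20 Z 0.15 w 0.000
size [198.5 150.4] off deg -0.66 origin [-100.6  -15.3] near [-179.7   67.6] far [-181.6  -96.4]
```

```bash
python3 -m handwheel '{"linear":[[2,0,0],[2,0,0],[0.9,0,0],[0.5,0,0],[0.2,0,0]],"turn":[[0,0,0],[0,0,0],[0,0,0],[0,0,0],[0,0,0]],"grip":[0,0,0,0,0]}' >/dev/null
python3 st.py
python3 -m handwheel '{"linear":[[0.2,0,0],[0.2,0,0]],"turn":[[0,0,0],[0,0,0]],"grip":[0,0]}' >/dev/null
python3 st.py
python3 -m handwheel '{"linear":[[0.2,0,0]],"turn":[[0,0,0]],"grip":[0]}' >/dev/null
python3 st.py
python3 -m handwheel '{"linear":[[0.1,0,0],[-2,0,0],[-4,0,0],[0,-4,0],[0,-4,0]],"turn":[[0,0,0],[0,0,0],[0,0,0],[0,0,0],[0,0,0]],"grip":[0,0,0,0,0]}' >/dev/null
python3 -m handwheel '{"linear":[[0,-4,0],[0,-4,0],[0,0,0],[0,0,0]],"turn":[[0,0,0],[0,0,0],[0,0,0],[0,0,0]],"grip":[0,0,0,0]}' >/dev/null
python3 st.py; python3 pose.py
```

```text
t 14.05 railx -192.7 raily -94.5 z 65.5 yaw-off 0.11 tilt 0.01 F along X -0.63 Y -0.40 Z -0.40 w -0.000
t 14.25 railx -190.7 raily -95.0 z 65.5 yaw-off -0.01 tilt 0.10 F along X -4.74 Y -2.14 Z -0.84 w -0.000
t 14.35 railx -188.6 raily -95.2 z 65.5 yaw-off -0.02 tilt 0.10 F along X -4.51 Y -2.39 Z -0.49 w -0.000
t 15.25 railx -247.5 raily 65.8 z 65.6 yaw-off -0.02 tilt 0.03 F along X 0.19 Y -0.62 Z 0.00 w -0.000
size [198.5 150.9] off deg 0.85 origin [-97.7 -14.2] near [-178.9   66.6] far [-176.5  -97.4]
```

```bash
python3 -m handwheel '{"linear":[[2,0,0],[2,0,0],[0.9,0,0],[0.5,0,0],[0.3,0,0]],"turn":[[0,0,0],[0,0,0],[0,0,0],[0,0,0],[0,0,0]],"grip":[0,0,0,0,0]}' >/dev/null
python3 st.py
python3 -m handwheel '{"linear":[[0.2,0,0],[0.2,0,0]],"turn":[[0,0,0],[0,0,0]],"grip":[0,0]}' >/dev/null
python3 st.py
python3 -m handwheel '{"linear":[[0.2,0,0]],"turn":[[0,0,0]],"grip":[0]}' >/dev/null
python3 st.py
python3 -m handwheel '{"linear":[[0.1,0,0],[-2,0,0],[-4,0,0],[0,4,0],[0,4,0]],"turn":[[0,0,0],[0,0,0],[0,0,0],[0,0,0],[0,0,0]],"grip":[0,0,0,0,0]}' >/dev/null
python3 -m handwheel '{"linear":[[0,4,0],[0,4,0],[0,0,0],[0,0,0]],"turn":[[0,0,0],[0,0,0],[0,0,0],[0,0,0]],"grip":[0,0,0,0]}' >/dev/null
python3 st.py; python3 pose.py
```

```text
t 15.80 railx -189.7 raily 64.7 z 65.3 yaw-off 0.07 tilt 0.03 F along X 0.49 Y 0.33 Z 0.16 w -0.000
t 16.00 railx -186.8 raily 65.5 z 65.3 yaw-off -0.01 tilt 0.11 F along X -5.64 Y 3.05 Z 1.45 w 0.000
t 16.10 railx -184.9 raily 65.6 z 65.3 yaw-off -0.02 tilt 0.12 F along X -6.17 Y 2.96 Z 1.56 w -0.000
t 17.00 railx -242.8 raily -94.9 z 64.5 yaw-off 0.04 tilt 0.04 F along X 0.21 Y -0.01 Z 0.27 w -0.000
size [198.6 151. ] off deg -0.86 origin [-94.2 -15.4] near [-173.    67.8] far [-175.4  -96.2]
```

```bash
python3 -m handwheel '{"linear":[[2,0,0],[2,0,0],[0.9,0,0],[0.5,0,0],[0.2,0,0]],"turn":[[0,0,0],[0,0,0],[0,0,0],[0,0,0],[0,0,0]],"grip":[0,0,0,0,0]}' >/dev/null
python3 st.py
python3 -m handwheel '{"linear":[[0.2,0,0],[0.2,0,0]],"turn":[[0,0,0],[0,0,0]],"grip":[0,0]}' >/dev/null
python3 st.py
python3 -m handwheel '{"linear":[[0.15,0,0]],"turn":[[0,0,0]],"grip":[0]}' >/dev/null
python3 st.py
python3 -m handwheel '{"linear":[[-2,0,0],[-4,0,0],[0,-4,0],[0,-4,0]],"turn":[[0,0,0],[0,0,0],[0,0,0],[0,0,0]],"grip":[0,0,0,0]}' >/dev/null
python3 -m handwheel '{"linear":[[0,-4,0],[0,-4,0],[0,0,0],[0,0,0]],"turn":[[0,0,0],[0,0,0],[0,0,0],[0,0,0]],"grip":[0,0,0,0]}' >/dev/null
python3 st.py; python3 pose.py
```

```text
t 17.55 railx -186.1 raily -94.4 z 65.6 yaw-off 0.10 tilt 0.06 F along X -3.91 Y 1.13 Z 3.11 w 0.000
t 17.75 railx -183.6 raily -95.3 z 65.6 yaw-off -0.01 tilt 0.11 F along X -6.02 Y -2.18 Z 0.79 w 0.000
t 17.85 railx -182.2 raily -95.4 z 65.6 yaw-off -0.02 tilt 0.12 F along X -5.43 Y -2.37 Z -0.88 w 0.000
t 18.65 railx -242.2 raily 65.8 z 65.6 yaw-off -0.03 tilt 0.03 F along X -0.10 Y 0.33 Z 0.31 w 0.000
size [198.5 151. ] off deg 0.49 origin [-92.1 -14.8] near [-172.8   66.5] far [-171.4  -97.5]
```

```bash
python3 -m handwheel '{"linear":[[2,0,0],[2,0,0],[0.9,0,0],[0.5,0,0],[0.3,0,0]],"turn":[[0,0,0],[0,0,0],[0,0,0],[0,0,0],[0,0,0]],"grip":[0,0,0,0,0]}' >/dev/null
python3 st.py
python3 -m handwheel '{"linear":[[0.2,0,0]],"turn":[[0,0,0]],"grip":[0]}' >/dev/null
python3 st.py
python3 -m handwheel '{"linear":[[0.2,0,0]],"turn":[[0,0,0]],"grip":[0]}' >/dev/null
python3 st.py
python3 -m handwheel '{"linear":[[0.1,0,0]],"turn":[[0,0,0]],"grip":[0]}' >/dev/null
python3 st.py
python3 -m handwheel '{"linear":[[-2,0,0],[-4,0,0],[0,4,0],[0,4,0]],"turn":[[0,0,0],[0,0,0],[0,0,0],[0,0,0]],"grip":[0,0,0,0]}' >/dev/null
python3 -m handwheel '{"linear":[[0,4,0],[0,4,0],[0,0,0],[0,0,0]],"turn":[[0,0,0],[0,0,0],[0,0,0],[0,0,0]],"grip":[0,0,0,0]}' >/dev/null
python3 st.py; python3 pose.py
```

```text
t 19.20 railx -184.2 raily 64.7 z 65.3 yaw-off 0.07 tilt 0.03 F along X -0.16 Y 0.24 Z 0.10 w 0.000
t 19.30 railx -182.8 raily 65.0 z 65.3 yaw-off 0.03 tilt 0.06 F along X -3.93 Y 1.21 Z -0.88 w -0.000
t 19.40 railx -181.2 raily 65.4 z 65.3 yaw-off -0.01 tilt 0.10 F along X -5.45 Y 0.83 Z 1.91 w -0.000
t 19.50 railx -180.3 raily 65.6 z 65.3 yaw-off -0.01 tilt 0.11 F along X -5.36 Y 2.28 Z 0.96 w -0.000
t 20.30 railx -239.2 raily -94.9 z 64.6 yaw-off 0.05 tilt 0.04 F along X -0.20 Y 0.71 Z 0.02 w 0.000
size [198.8 150.5] off deg -0.73 origin [-90.  -15.3] near [-169.    67.7] far [-171.   -96.3]
```

```bash
python3 -m handwheel '{"linear":[[2,0,0],[2,0,0],[0.9,0,0],[0.5,0,0],[0.3,0,0]],"turn":[[0,0,0],[0,0,0],[0,0,0],[0,0,0],[0,0,0]],"grip":[0,0,0,0,0]}' >/dev/null
python3 st.py
python3 -m handwheel '{"linear":[[0.2,0,0]],"turn":[[0,0,0]],"grip":[0]}' >/dev/null
python3 st.py
python3 -m handwheel '{"linear":[[0.2,0,0]],"turn":[[0,0,0]],"grip":[0]}' >/dev/null
python3 st.py
python3 -m handwheel '{"linear":[[0.1,0,0]],"turn":[[0,0,0]],"grip":[0]}' >/dev/null
python3 st.py
python3 -m handwheel '{"linear":[[-2,0,0],[-4,0,0],[0,-4,0],[0,-4,0]],"turn":[[0,0,0],[0,0,0],[0,0,0],[0,0,0]],"grip":[0,0,0,0]}' >/dev/null
python3 -m handwheel '{"linear":[[0,-4,0],[0,-4,0],[0,0,0],[0,0,0]],"turn":[[0,0,0],[0,0,0],[0,0,0],[0,0,0]],"grip":[0,0,0,0]}' >/dev/null
python3 st.py; python3 pose.py
```

```text
t 20.85 railx -181.4 raily -94.6 z 65.5 yaw-off 0.10 tilt 0.04 F along X -4.80 Y -0.88 Z 0.85 w 0.000
t 20.95 railx -180.7 raily -94.9 z 65.6 yaw-off 0.03 tilt 0.10 F along X -5.07 Y -1.02 Z -0.18 w -0.000
t 21.05 railx -180.1 raily -95.0 z 65.6 yaw-off -0.04 tilt 0.21 F along X -14.37 Y 0.43 Z 0.14 w 0.000
t 21.15 railx -180.1 raily -95.0 z 65.6 yaw-off -0.09 tilt 0.29 F along X -15.91 Y 0.47 Z 0.80 w -0.000
t 21.95 railx -237.9 raily 65.7 z 65.6 yaw-off -0.02 tilt 0.04 F along X -0.69 Y -0.85 Z 0.70 w 0.000
size [198.7 150.9] off deg 0.08 origin [-89.7 -15.3] near [-169.8   66.6] far [-169.6  -97.4]
```

The far press ran up to 15–16 N with no further motion, so the far side is on the buffer. Now the near post, in fine steps, to bed it and check.

```bash
python3 -m handwheel '{"linear":[[2,0,0],[2,0,0],[0.9,0,0],[0.5,0,0],[0.1,0,0]],"turn":[[0,0,0],[0,0,0],[0,0,0],[0,0,0],[0,0,0]],"grip":[0,0,0,0,0]}' >/dev/null
python3 st.py
python3 -m handwheel '{"linear":[[0.1,0,0]],"turn":[[0,0,0]],"grip":[0]}' >/dev/null
python3 st.py
python3 -m handwheel '{"linear":[[0.1,0,0]],"turn":[[0,0,0]],"grip":[0]}' >/dev/null
python3 st.py
```

```text
t 22.50 railx -182.1 raily 64.8 z 65.3 yaw-off 0.08 tilt 0.02 F along X 0.04 Y 0.30 Z 0.15 w -0.000
t 22.60 railx -181.6 raily 65.0 z 65.3 yaw-off 0.04 tilt 0.02 F along X -0.31 Y -0.63 Z -0.49 w 0.000
t 22.70 railx -180.7 raily 65.2 z 65.3 yaw-off 0.01 tilt 0.01 F along X -0.35 Y 0.24 Z 0.06 w 0.000
```

```bash
python3 -m handwheel '{"linear":[[0.1,0,0]],"turn":[[0,0,0]],"grip":[0]}' >/dev/null
python3 st.py
python3 -m handwheel '{"linear":[[0.1,0,0]],"turn":[[0,0,0]],"grip":[0]}' >/dev/null
python3 st.py
```

```text
t 22.80 railx -180.1 raily 65.3 z 65.3 yaw-off -0.00 tilt 0.08 F along X -6.74 Y 0.02 Z -0.92 w -0.000
t 22.90 railx -180.1 raily 65.3 z 65.4 yaw-off -0.03 tilt 0.21 F along X -12.99 Y 2.19 Z -0.99 w -0.000
```

Near and far both stop at the same x of -180.1, so it is flush. A final firm press, held.

```bash
python3 -m handwheel '{"linear":[[0.03,0,0],[0,0,0]],"turn":[[0,0,0],[0,0,0]],"grip":[0,0]}' >/dev/null
python3 st.py
python3 -m handwheel '{"linear":[[0,0,0],[0,0,0]],"turn":[[0,0,0],[0,0,0]],"grip":[0,0]}' >/dev/null
python3 st.py
```

```text
t 23.10 railx -180.1 raily 65.3 z 65.4 yaw-off -0.05 tilt 0.24 F along X -10.56 Y 1.06 Z -0.48 w 0.000
t 23.30 railx -180.1 raily 65.3 z 65.4 yaw-off -0.05 tilt 0.23 F along X -10.16 Y 0.69 Z -0.17 w 0.000
```

```bash
python3 -m handwheel '{"linear":[[0.07,0,0],[0,0,0],[0,0,0]],"turn":[[0,0,0],[0,0,0],[0,0,0]],"grip":[0,0,0]}' >/dev/null
python3 st.py
python3 -m handwheel '{"linear":[[0.05,0,0],[0,0,0],[0,0,0]],"turn":[[0,0,0],[0,0,0],[0,0,0]],"grip":[0,0,0]}' >/dev/null
python3 st.py
```

```text
t 23.60 railx -180.0 raily 65.3 z 65.4 yaw-off -0.08 tilt 0.31 F along X -13.05 Y 1.15 Z -0.90 w 0.000
t 23.90 railx -180.0 raily 65.3 z 65.4 yaw-off -0.10 tilt 0.37 F along X -17.23 Y 0.98 Z -1.27 w -0.000
```

```bash
python3 -m handwheel '{"linear":[[-1,0,0],[-2.5,0,0],[-2.5,0,0],[0,0,-4],[0,0,-4]],"turn":[[0,0,0],[0,0,0],[0,0,0],[0,0,0],[0,0,0]],"grip":[0,0,0,0,0]}' >/dev/null
python3 pose.py
python3 -m handwheel '{"linear":[[0,0,-4],[0,0,-2],[4,0.4,0],[4,0.4,0],[4,0.4,0]],"turn":[[0,0,0],[0,0,0],[0,0,0],[0,0,0],[0,0,0]],"grip":[0,0,0,0,0]}' >/dev/null
python3 -m handwheel '{"linear":[[4,0.4,0],[4,0.4,0],[4,0.4,0],[4,0.4,0],[4,0.4,0]],"turn":[[0,0,0],[0,0,0],[0,0,0],[0,0,0],[0,0,0]],"grip":[0,0,0,0,0]}' >/dev/null
python3 -m handwheel '{"linear":[[4,0.4,0],[0,0,0],[0,0,0]],"turn":[[0,0,0],[0,0,0],[0,0,0]],"grip":[0,0,0]}' >/dev/null
python3 st.py
```

```text
size [198.4 150.9] off deg -0.01 origin [-89.6 -15.2] near [-169.6   66.8] far [-169.6  -97.2]
t 25.75 railx 123.8 raily 29.8 z 204.9 yaw-off 0.14 tilt 0.04 F along X 0.31 Y -0.24 Z 0.26 w 0.000
```

```bash
python3 -m handwheel '{"linear":[[-0.1,0.1,4],[0,0,3.5],[0,0,1],[0,0,0]],"turn":[[0,0,0],[0,0,0],[0,0,0],[0,0,0]],"grip":[0,0,0,0]}' >/dev/null
python3 st.py
python3 - <<'E'
from h import *
from workcell import robot
print(robot.sense()["ee_pos"])
d=robot.snapshot("side");cv2.imwrite("pics/s2.png",cv2.resize(d["color"][140:260,170:330,::-1],None,fx=5,fy=5))
E
```

```text
t 26.15 railx 120.9 raily 29.5 z 119.3 yaw-off -0.03 tilt 0.18 F along X -0.44 Y 0.85 Z 0.03 w 0.000
[0.52580993 0.30640891 0.11930396]
```

View pics/s2.png

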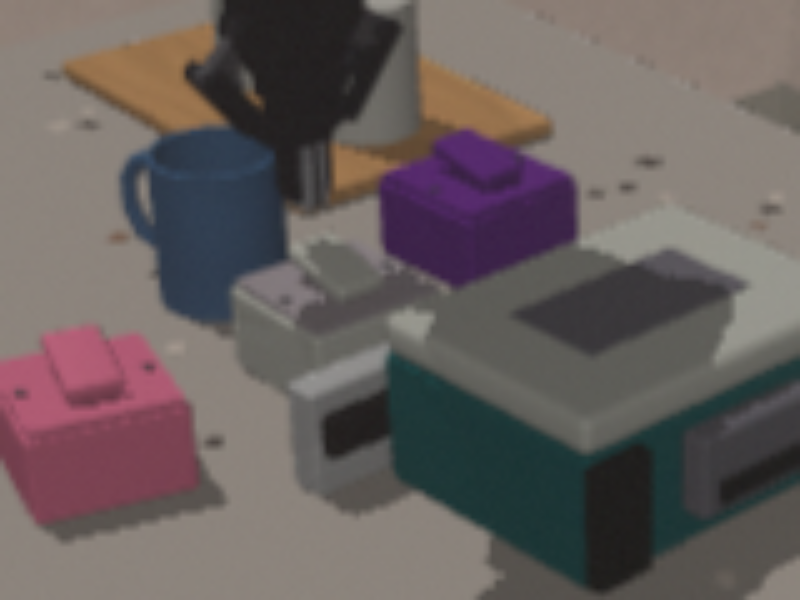

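The finger tips (305,200) hang over the raised end of the white box's rocker (315,245), which slopes down toward the rail as measured. The cooler is against the buffer. I press down.

```bash
python3 -m handwheel '{"linear":[[0.1,0,1],[0,0,0.4],[0,0,0.4]],"turn":[[0,0,0],[0,0,0],[0,0,0]],"grip":[0,0,0]}' >/dev/null
python3 st.py
python3 -m handwheel '{"linear":[[0,0,0.3],[0,0,0.3]],"turn":[[0,0,0],[0,0,0]],"grip":[0,0]}' >/dev/null
python3 st.py
python3 -m handwheel '{"linear":[[0,0,0.3]],"turn":[[0,0,0]],"grip":[0]}' >/dev/null
python3 st.py
```

```text
t 26.50 railx 123.4 raily 28.3 z 102.6 yaw-off 0.05 tilt 0.06 F along X -0.32 Y -0.86 Z 0.42 w -0.000
t 26.70 railx 123.6 raily 28.4 z 96.4 yaw-off 0.05 tilt 0.05 F along X 1.62 Y 0.01 Z 3.28 w -0.000
t 26.80 railx 123.9 raily 28.3 z 93.6 yaw-off 0.06 tilt 0.08 F along X 3.11 Y 0.34 Z 3.54 w 0.000
```

```bash
python3 -m handwheel '{"linear":[[0,0,0.2]],"turn":[[0,0,0]],"grip":[0]}' >/dev/null
python3 st.py
python3 -m handwheel '{"linear":[[0,0,0.1]],"turn":[[0,0,0]],"grip":[0]}' >/dev/null
python3 st.py
python3 -m handwheel '{"linear":[[0,0,0.1]],"turn":[[0,0,0]],"grip":[0]}' >/dev/null
python3 st.py
```

```text
t 26.90 railx 124.0 raily 28.3 z 91.6 yaw-off 0.07 tilt 0.10 F along X 4.34 Y 0.15 Z 5.87 w 0.000
t 27.00 railx 124.0 raily 28.2 z 90.6 yaw-off 0.07 tilt 0.10 F along X 4.18 Y -0.34 Z 5.22 w -0.000
t 27.10 railx 124.0 raily 28.1 z 89.9 yaw-off 0.07 tilt 0.10 F along X 5.04 Y 2.54 Z 14.04 w 0.000
```

The force rose to 14 N, so the rocker has reached its stop. I lift, back off and check.

```bash
python3 -m handwheel '{"linear":[[0,0,0.05],[0,0,0],[0,0,-3],[0,0,-4],[0,0,-4]],"turn":[[0,0,0],[0,0,0],[0,0,0],[0,0,0],[0,0,0]],"grip":[0,0,0,0,0]}' >/dev/null
python3 -m handwheel '{"linear":[[0,-4.5,0],[0,-4.5,0],[0,-4.5,0],[4,0,0],[0,0,0]],"turn":[[0,0,0],[0,0,0],[0,0,0],[0,0,0],[0,0,0]],"grip":[0,0,0,0,0]}' >/dev/null
python3 st.py; python3 pose.py
python3 - <<'E'
from h import *
from workcell import robot
d=robot.snapshot("top");P=cloud(d)
m=region(P,(207,230,227,242),.05,.1);q=P[m];A=np.c_[q[:,:2]-q[:,:2].mean(0),np.ones(len(q))]
print("rocker slope",np.linalg.lstsq(A,q[:,2],rcond=None)[0],len(q))
for n,box in[("bowl",(425,150,470,200)),("ice",(450,220,495,270)),("mug",(135,212,192,255))]:
    m=region(P,box,.015,.1);v,u=np.nonzero(m);print(n,len(v),u.mean(),v.mean())
s=robot.snapshot("side");cv2.imwrite("pics/s3.png",cv2.resize(s["color"][140:260,170:330,::-1],None,fx=4,fy=4))
E
```

```text
t 28.10 railx 164.7 raily 165.6 z 198.5 yaw-off 0.17 tilt 0.05 F along X 0.50 Y -0.82 Z 0.19 w 0.000
size [198.6 150.9] off deg 0.03 origin [-89.7 -15.3] near [-169.7   66.7] far [-169.7  -97.3]
rocker slope [ 0.02825935 -0.19998273  0.06635419] 237
bowl 507 447.6015779092702 172.65285996055226
ice 811 472.13933415536377 245.82737361282366
mug 712 164.92134831460675 235.2261235955056
```

View pics/s3.png

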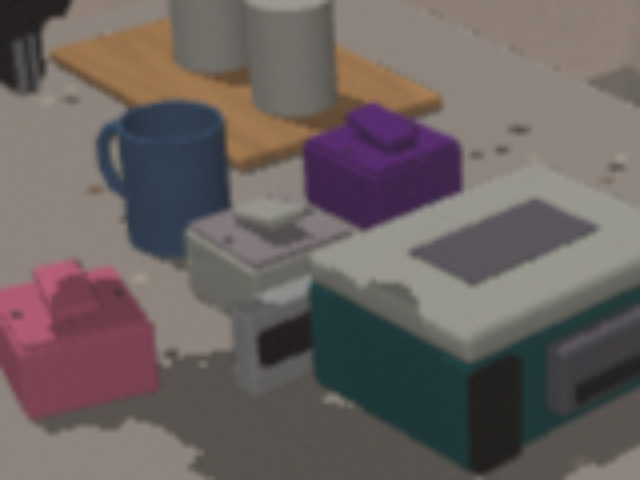

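The rocker (270,212) now tilts the other way (slope +0.195 to -0.200, so 0.4 rad, on). The cooler is square at the rail and the arm is clear.

```bash
python3 -c "
from workcell import robot
print(robot.job_done())"
```

```text
the job is handed in; nothing more can be done
None
```

The job is handed in at about 28 s: the cooler is flush on the buffer (measured 0.03° off square, 15 mm off the rail's centre), bedded with up to 17 N on the near post, the rocker is on, and the mug, bowl and ice block have not moved; the hand-in gave no verdict.

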